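# Seat a cover plate in the corner of a squaring board

### The job

Pick up the small plain cork block (not the larger sanding block, leave that where it is) and use it to nudge the flat metal plate along the squaring board until the plate lies flat in the square corner with its edges against both fences. Touch the plate only with the block, never with the gripper. Then lay the cork block flat on the bench, off the board.

Things in the scene. Friction and masses are not known exactly. Their poses are not given: they have to be found in the camera images.
- squaring_board: Fixed plywood board, 210 x 210 mm, 12 mm thick, flat on the bench, yaw within 0.2 rad of the robot's. Origin: centre of its underside. Two dark wooden fences, 18 mm wide, 8 mm above the board's top, run along its whole +x (far) edge and whole -y (right) edge; their inner faces meet in a square corner at x = +87, y = -87 mm in its frame.
- cover_plate: Loose aluminium plate with four small screw holes, 80 mm along its x, 110 mm along its y, 10 mm thick, about 0.25 kg, lying on the board clear of both fences, axes within 0.15 rad of the board's. Origin: centre of its underside. Seated in the corner, its origin is at x = +47, y = -32, z = +12 mm in the board's frame, with the board's yaw.
- cork_block: Loose plain light-brown cork block, 45 mm along its x, 75 mm along its y, 26 mm high, 50 g, lying flat on the bench to the left of the board (+y). Origin: centre of its underside. Grip it across the 45 mm; its flat ends (+y and -y) are free to push with.
- sanding_block: Loose sanding block, cork with red-brown paper round its lower part, larger: 62 x 112 x 32 mm (x, y, z), lying on the bench further to the left than the cork block. Not used. Origin: centre of its underside.

How it is judged (in metres and radians):
On the way, in this order (a step that is already met when the one before it is completed fails the run):
1. the cork block, held in the fingers, touches the plate (contact force between the fingers and cork_block above 1 N and contact force between cork_block and cover_plate above 0.1 N).
2. the plate lies in the corner (x of cover_plate in the frame of squaring_board between 0.037 and 0.057 m and y of cover_plate in the frame of squaring_board between -0.042 and -0.022 m and z of cover_plate in the frame of squaring_board between 0.008 and 0.016 m and angle between the x axis of cover_plate and the x axis of squaring_board, either way round below 0.1745 rad and angle between cover_plate's own z axis and vertical below 0.1 rad), for 0.2 s.
At the end, for the whole second after the job is handed in: The plate lies flat on the board in the corner: its centre is within 10 mm of its seated place along each of the board's axes, its yaw within 10 degrees of the board's, its underside within 4 mm of the board's top. The cork block lies flat on the bench, upright and off the board. Both are at rest (all of step 2 and linear speed of each of cover_plate, cork_block below 0.01 m/s and height (world z) of cork_block between -0.006 and 0.006 m and angle between cork_block's own z axis and vertical below 0.17 rad and contact force between cork_block and squaring_board below 0.05 N); the robot touches nothing.
It fails at once if the gripper or arm touches the plate (contact force between any of the fingers, the arm and cover_plate above 0.5 N).
It fails at once if the sanding block is moved more than 20 mm (distance of sanding_block from where it was at the start of the episode above 0.02 m).
It also fails if it takes over 54 s, if anything falls off the work surface, if the arm or the gripper's body presses on something with over 40 N, if the wrist force passes 120 N, or if a joint passes its speed limit or range.

### The arm

A 6-joint arm with a two-finger parallel gripper is mounted at the origin on a cart in front of the work surface, level with it; the furniture and walls round the work are solid. World frame = base frame: x ahead of the robot, y to its left, z up, the work surface at z = 0. Lengths are in mm, angles in degrees, forces in N, time in s.
With the tool pointing down it reaches from about 300 to 850 mm from the base axis. Payload 4.2 kg.
Tool frame: the origin (TCP) lies on the centre line of the jaws, within the pads' length; the fingertips stand 14 mm ahead of it and the grasp point (between the pads) lies 5 mm behind it; z points along the fingers, y is the line along which they close (so a half turn about z gives the same grasp; the last joint's range is limited). The gripper opens to 91 mm and grips with 3 to 60 N. Pads are 32 mm wide; open, the fingers measure 118 mm over their backs; the gripper's body (76 mm by 178 mm) begins 60 mm behind the grasp point.
Start: joints at [71.333, 18.312, 89.639, -0, 72.044, -1.146], TCP at [173.11, 548.341, 197.976] pointing down, gripper open.
Joint ranges: [-177.97, 177.97], [-48.28, 115.42], [12.27, 149.76], [-77.06, 257.06], [2.81, 150.46], [-146.56, 146.56]. Speed limits (degrees/s): [147.25, 147.25, 180, 180, 180, 180].

### API

Orientations are given as [roll, pitch, yaw] about the fixed x, y, z axes, in that order (R = Rz(yaw) Ry(pitch) Rx(roll)).
In Python, from workcell import env gives the robot as it stands.
- The arm moves only by the tool arm_command, never from a script. Its argument "motion" is a list of rows, each an object with "offset": the shift along the tool's x, y, z in m, a list of three; "spin": the turn about the tool's z in rad. In form: [{"offset": [tx, ty, tz], "spin": spin}, ...]. A call has 1 to 5 rows; each row shifts and turns the commanded pose from where the row before left it, along the tool's axes as they then stand; what a row does not reach is not made up. A row lasts 1/8 s, in which the tool goes at most 62.5 mm and 10.7 degrees, less where a joint would pass 70% of its speed; a pose out of reach is approached as far as the arm can. A call with a gripper value outside its range is refused whole. "jaw" is the finger opening in m, from 0 to 0.0912, set as the call begins (left out, the last holds). The fingers move at their own pace and stop on an object; "newtons" is the grip in N (left out, the last holds). Time passes only in rows, so rows that do not move let the fingers close. It gives the time, the measured TCP pose, the force, the opening and the grip force at its end, in the units of the state.
- env.state(): the state, without advancing time (a new reading comes with each control period).
- env.grab_frame(name): name is "scene" or "top"; returns (picture, depth): 400x640x3 uint8, blue, green, red; 400x640 float32, mm along the optical axis (not along the pixel's ray), 0 where there is no reading.
- env.camera_model(name): a dict with "fx", "fy", "cx", "cy" (pixels), "eye" and "rotation" of the camera in the world. Camera axes: x right, y down, z forward; pixel columns grow to the right and rows downward; lengths in mm; the calibration is good to about 2 mm. A picture is of the moment at which its call begins. camera_model takes no time and is no camera call.
- env.job_done(): hands the job in; it is judged then, once.
Trained networks look in the newest picture that a camera, given by its name, has taken for a name from the list of things; names that differ only in an ending like _2 or _b are one class to them, and where a whole thing is asked for, a point or a joint stands for the part that bears it (a point fixed in the world has none). Each returns a list of dicts, best first, with "score" (0 to 1); they miss things now and then, are a little off and sometimes report something else, mostly with a low value. They report only what shows in the picture. A call takes as long as a camera call.
- env.boxes_of(camera, target): "bbox" ([left, top, right, bottom] in pixels, round what is visible of it).
- env.pinpoint(camera, target): "location" ([column, row] in pixels: a listed point, or the origin of a listed thing).
The state is a dict: "time_s": time; "qpos": joint angles; "qvel": joint speeds; "effort": joint torques, N m; "ee_pos": TCP position; "ee_rot": TCP orientation; "force": force on the tool from outside, world axes, zero at the start; "torque": the same for the moment, N m; "gripper_width": finger opening in mm; "gripper_force": force on a finger pad.
Only numpy, scipy, OpenCV 4.12 (cv2) and the standard library are available. Lean on these libraries where they do the work, as an engineer would, in place of code of your own. Each camera call takes 0.05 s, during which the arm holds its last target. There are 200 camera calls.

## Working session

There is one attempt and no reset: what is moved stays moved. The work goes in short steps, Python scripts to look and compute and a tool call to move; the robot and the scene stay as the last step left them, time stands still between calls to the robot, and variables do not carry over. Pictures are saved under pics/ and viewed, at most 10 in all, crops included, and the job is handed in when it is done.

Besides the shell and the picture viewer there is one more tool, called after "Call:" by a JSON object that holds its "name" and its "arguments". arm_command: Moves the arm, as the interface text tells. Its arguments: {"type":"object","properties":{"motion":{"type":"array"},"jaw":{"type":"number"},"newtons":{"type":"number"}},"required":["motion"]}

```bash
mkdir -p pics; cat > h.py <<'E'
import numpy as np, cv2
from workcell import env
def cloud(n):
    im,d=env.grab_frame(n); c=env.camera_model(n)
    v,u=np.mgrid[0:400,0:640]; d=d.astype(float)
    P=np.stack([(u-c['cx'])/c['fx']*d,(v-c['cy'])/c['fy']*d,d],-1)@np.array(c['rotation']).reshape(3,3).T+np.array(c['eye'])
    P[d==0]=np.nan
    return im,P
def rect(P,m):
    p=P[m][:,:2].astype(np.float32); return cv2.minAreaRect(p)
E
python3 - <<'E'
from h import *
for n in ['top','scene']:
    im,P=cloud(n); cv2.imwrite(f'pics/{n}.png',im); np.savez(f'{n}.npz',im=im,P=P)
    print(n,env.camera_model(n)['eye'])
    for t in ['squaring_board','cover_plate','cork_block','sanding_block']:
        b=env.boxes_of(n,t)[:2]; p=env.pinpoint(n,t)[:2]
        print(t,[(np.round(x['bbox']),round(x['score'],2)) for x in b],[(np.round(x['location']),round(x['score'],2),P[int(x['location'][1]),int(x['location'][0])].round()) for x in p])
print(env.state())
E
```

```text
Traceback (most recent call last):
  File "h.py", line 6, in cloud
    P=np.stack([(u-c['cx'])/c['fx']*d,(v-c['cy'])/c['fy']*d,d],-1)@np.array(c['rotation']).reshape(3,3).T+np.array(c['eye'])
                                                                   ~~~~~~~~~~~~~~~~~~~~~~~~~~~~~~~^^^^^
ValueError: cannot reshape array of size 3 into shape (3,3)
```

```bash
sed -i "s/np.array(c\['rotation'\]).reshape(3,3).T/R.from_euler('xyz',c['rotation'],degrees=True).as_matrix().T/; 1a from scipy.spatial.transform import Rotation as R" h.py
python3 - <<'E'
from h import *
for n in ['top','scene']:
    im,P=cloud(n); cv2.imwrite(f'pics/{n}.png',im); np.savez(f'{n}.npz',im=im,P=P)
    print(n,env.camera_model(n))
    for t in ['squaring_board','cover_plate','cork_block','sanding_block']:
        b=env.boxes_of(n,t)[:2]; p=env.pinpoint(n,t)[:2]
        print(t,[(np.round(x['bbox']),round(x['score'],2)) for x in b],[(np.round(x['location']),round(x['score'],2),P[int(x['location'][1]),int(x['location'][0])].round()) for x in p])
print(env.state())
E
```

```text
top {'fx': 468.41582858381497, 'fy': 468.41582858381497, 'cx': 313.750492218564, 'cy': 201.1352372474144, 'eye': array([410.43566855, 348.22736969, 995.03472464]), 'rotation': array([-174.70884019,    2.03725498,  -90.72642658])}
squaring_board [(array([380., 143., 484., 247.]), 0.6)] []
cover_plate [(array([405., 170., 461., 210.]), 0.76)] [(array([429., 190.]), 0.71, array([522., 144.,  23.]))]
cork_block [(array([289., 190., 326., 224.]), 0.56)] [(array([310., 206.]), 0.87, array([490., 391.,  30.]))]
sanding_block [(array([198., 183., 250., 222.]), 0.55)] [(array([227., 206.]), 0.89, array([495., 562.,  31.]))]
scene {'fx': 512.8929374964358, 'fy': 512.8929374964358, 'cx': 323.4728988027821, 'cy': 200.6945827000364, 'eye': array([ -65.53749421, 1237.61270707,  605.48202484]), 'rotation': array([-1.18200452e+02,  1.63070129e-02, -1.46021493e+02])}
squaring_board [(array([321., 152., 414., 205.]), 0.76)] [(array([376., 184.]), 0.73, array([485., 185.,  24.]))]
cover_plate [(array([350., 168., 396., 189.]), 0.77), (array([311., 210., 344., 232.]), 0.49)] [(array([371., 181.]), 0.77,
[... 242 characters left out ...]
rray([474., 613.,  31.]))]
{'time_s': 0.95, 'qpos': array([ 7.13313763e+01,  1.83119248e+01,  8.96379630e+01, -6.50930099e-04,
        7.20449821e+01, -1.14596047e+00]), 'qvel': array([-0.07322627,  0.00890527,  0.06275511, -0.07579524,  0.06078167,
        0.02023959]), 'effort': array([ 1.44308509e-03, -4.12346005e+01, -2.32234079e+01,  7.27105374e-02,
        3.76452750e-02, -3.04305922e-05]), 'ee_pos': array([173.13276361, 548.3376102 , 197.98271675]), 'ee_rot': array([1.79994883e+02, 7.21723087e-04, 1.62477537e+02]), 'force': array([-0.84435413, -0.46401198, -0.55071883]), 'torque': array([ 0.01856455, -0.0479573 ,  0.02718987]), 'gripper_force': 0.0, 'gripper_width': 91.38535992217649}
```

View pics/top.png

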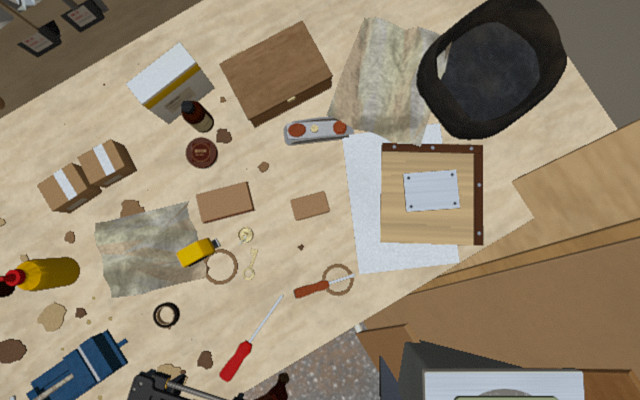

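View pics/scene.png

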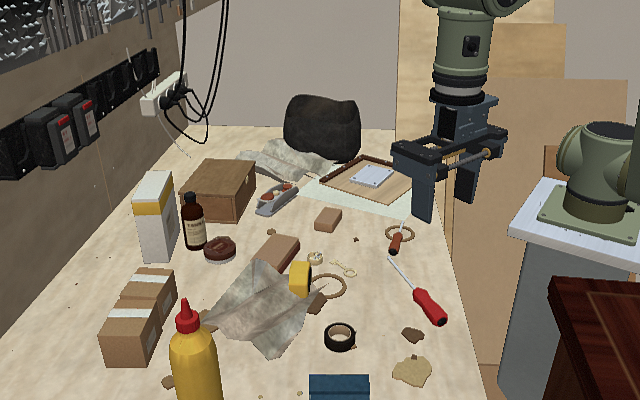

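Top view: the board spans (380–484, 143–247) with dark fences on its top (far) and right edges, the plate is at (432,190), the cork block at (310,206), and the sanding block at (225,202). Next I'll fit the rectangles.

```bash
python3 - <<'E'
from h import *
z=np.load('top.npz'); im=z['im'];P=z['P']; hsv=cv2.cvtColor(im,cv2.COLOR_BGR2HSV).astype(int)
Z=P[...,2]; box=lambda l,t,r,b:(lambda m:(m.__setitem__((slice(t,b),slice(l,r)),True),m)[1])(np.zeros(Z.shape,bool))
def big(m):
    n,l,s,_=cv2.connectedComponentsWithStats(m.astype(np.uint8)); return l==1+s[1:,4].argmax()
def rep(name,m,z=None):
    m=big(m); r=rect(P,m); print(name,m.sum(),np.round(r[0],1),np.round(r[1],1),round(r[2],1),'z',np.nanmedian(Z[m]).round(1),np.nanstd(Z[m]).round(1))
print('bench z',np.nanmedian(Z[box(330,180,345,230)]),np.nanmedian(Z[box(262,180,285,220)]))
rep('cork',box(280,180,336,232)&(Z>12)); rep('sand',box(190,170,262,230)&(Z>14))
rep('plate',box(398,162,470,218)&(hsv[...,1]<60)&(hsv[...,2]>120))
rep('fences',box(372,136,492,252)&(hsv[...,2]<110))
rep('board',box(372,136,492,252)&(Z>8))
for v in range(136,256,6): print(v,hsv[v,430],Z[v,430].round(1), end=';')
c=cv2.resize(im[130:260,270:500],None,fx=3.4,fy=3.4,interpolation=cv2.INTER_CUBIC);cv2.imwrite('pics/c1.png',c)
E
```

```text
bench z 1.0849351649069376 1.0593224835111528
cork 775 [491.8 390.9] [45.1 75.1] 14.4 z 26.9 2.2
sand 1583 [501.6 569.5] [ 61.9 111.4] 13.9 z 30.8 3.0
plate 2108 [520.8 136.6] [ 83.2 114.4] 3.3 z 22.9 2.5
fences 1593 [557.7  92.3] [288.7 136.1] 45.0 z 21.0 1.9
board 11330 [515.4 144.7] [229.1 244.6] 88.6 z 14.2 6.1
136 [102  16 213] 7.0;142 [104  18 217] 10.4;148 [  8 107  74] 21.3;154 [ 18  89 167] 13.7;160 [ 19  88 173] 12.5;166 [ 18  85 178] 13.3;172 [107  33 209] 20.3;178 [105  30 207] 20.9;184 [106  29 205] 19.4;190 [107  29 200] 25.2;196 [107  26 204] 21.3;202 [107  29 201] 21.0;208 [105  34 208] 23.9;214 [ 19  88 188] 12.8;220 [ 18  86 174] 14.2;226 [ 19  88 165] 14.6;232 [ 19  90 179] 13.5;238 [ 19  90 185] 15.3;244 [107  19 214] 6.5;250 [105  19 216] 6.4;
```

View pics/c1.png

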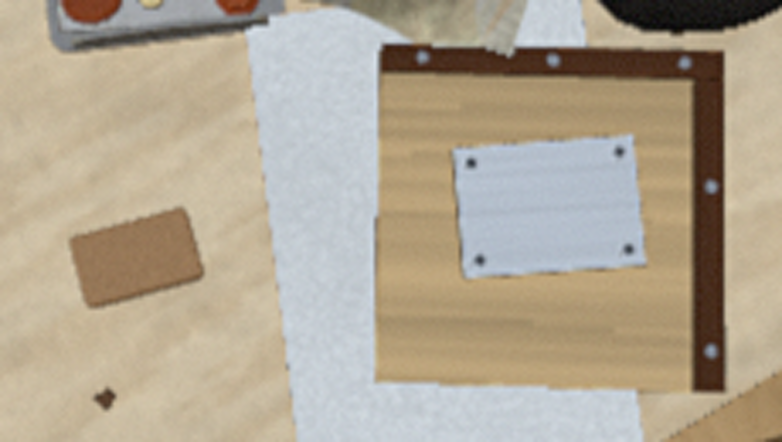

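```bash
cat >> h.py <<'E'
def onplane(n,uv,z):
    c=env.camera_model(n); uv=np.atleast_2d(uv).astype(float)
    d=np.c_[(uv[:,0]-c['cx'])/c['fx'],(uv[:,1]-c['cy'])/c['fy'],np.ones(len(uv))]@R.from_euler('xyz',c['rotation'],degrees=True).as_matrix().T
    return (c['eye']+d*((z-c['eye'][2])/d[:,2])[:,None])[:,:2]
def seg(im,l,t,r,b,f):
    hsv=cv2.cvtColor(im,cv2.COLOR_BGR2HSV).astype(int); m=np.zeros(im.shape[:2],np.uint8)
    m[t:b,l:r]=f(hsv)[t:b,l:r]; n,L,s,_=cv2.connectedComponentsWithStats(m)
    return L==1+s[1:,4].argmax()
def prect(m,z):
    v,u=np.nonzero(m); return cv2.minAreaRect(onplane('top',np.c_[u,v],z).astype(np.float32))
def line(im_m,z,cols,rows,axis):
    pts=[]
    return pts
def plan(x,y,z,yaw,cur=None):
    s=env.state(); p=np.array(s['ee_pos']) if cur is None else np.array(cur[:3]); yw=s['ee_rot'][2] if cur is None else cur[3]
    o=R.from_euler('xyz',[180,0,yw],degrees=True).inv().apply(np.array([x,y,z])-p)
    dy=(yaw-yw+180)%360-180
    print('offset mm',o.round(1),'spin rad',round(-np.radians(dy),3),'dist',round(np.linalg.norm(o),1))
E
python3 - <<'E'
from h import *
im=np.load('top.npz')['im']
mp=seg(im,398,162,470,218,lambda h:(h[...,1]<60)&(h[...,2]>120)); r=prect(mp,22); print('plate',r)
md=seg(im,372,136,492,252,lambda h:h[...,2]<120)
far=[(u,np.nonzero(md[136:175,u])[0].max()+136.5) for u in range(390,466,2)]
rt=[(np.nonzero(md[v,455:492])[0].min()+454.5,v) for v in range(165,240,2)]
A=onplane('top',far,12);B=onplane('top',rt,12)
a=np.polyfit(A[:,1],A[:,0],1);b=np.polyfit(B[:,0],B[:,1],1)
yaw=(np.degrees(np.arctan(b[0]))-np.degrees(np.arctan(a[0])))/2
print('yaws',np.degrees(np.arctan(b[0])),-np.degrees(np.arctan(a[0])))
x,y=np.linalg.solve([[1,-a[0]],[-b[0],1]],[a[1],b[1]]); print('corner',x,y,'yaw',yaw)
Rm=R.from_euler('z',yaw,degrees=True).as_matrix()[:2,:2]; o=np.array([x,y])-Rm@[87,-87]
print('board o',o,'plate in board',Rm.T@(np.array(r[0])-o),'plate yaw rel',r[2]-yaw)
print('seated world',o+Rm@[47,-32])
np.savez('board.npz',o=o,yaw=yaw)
plan(491.8,390.9,100,104.4); plan(491.8,390.9,19,104.4,(491.8,390.9,100,104.4))
E
```

```text
plate ((520.2395629882812, 137.86813354492188), (81.5782699584961, 111.7283935546875), 3.1745553016662598)
yaws -2.507415897845059 -2.439385299813807
corner 597.7967706311284 44.590224911473655 yaw -2.473400598829433
board o [514.63235819 135.26370782] plate in board [5.48958543 2.84398151] plate yaw rel 5.647955900495693
seated world [560.20759282 101.26520803]
offset mm [-351.3  -54.2   98. ] spin rad 1.014 dist 368.7
offset mm [ 0. -0. 81.] spin rad -0.0 dist 81.0
```

Call:
{"name": "arm_command", "arguments": {"motion": [{"offset": [-0.055,-0.0085,0.01],"spin": 0},{"offset": [-0.055,-0.0085,0.01],"spin": 0},{"offset": [-0.055,-0.0085,0.01],"spin": 0},{"offset": [-0.055,-0.0085,0.01],"spin": 0},{"offset": [-0.055,-0.0085,0.01],"spin": 0}], "jaw": 0.08, "newtons": 15}}

```text
time_s: 1.58
ee_pos: [424.2, 424.2, 147.8]
ee_rot: [180.0, 0.0, 162.5]
force: [0.1, 0.2, 0.1]
gripper_width: 80.0
gripper_force: 0.0
```

Call:
{"name": "arm_command", "arguments": {"motion": [{"offset": [-0.038,-0.006,0.01],"spin": 0},{"offset": [-0.038,-0.006,0.01],"spin": 0},{"offset": [0,0,0],"spin": 0.17},{"offset": [0,0,0],"spin": 0.17},{"offset": [0,0,0],"spin": 0.17}]}}

```text
time_s: 2.2
ee_pos: [491.6, 390.5, 127.8]
ee_rot: [-180.0, -0.0, 132.9]
force: [-0.3, 0.6, -0.5]
gripper_width: 80.1
gripper_force: 0.0
```

Call:
{"name": "arm_command", "arguments": {"motion": [{"offset": [0,0,0],"spin": 0.17},{"offset": [0,0,0],"spin": 0.17},{"offset": [0,0,0],"spin": 0.164},{"offset": [0,0,0],"spin": 0},{"offset": [0,0,0],"spin": 0}]}}

```text
time_s: 2.82
ee_pos: [491.4, 390.7, 127.9]
ee_rot: [-180.0, -0.0, 104.5]
force: [-0.7, 0.0, 0.5]
gripper_width: 80.0
gripper_force: 0.0
```

```bash
python3 -c "
from h import *
plan(491.8,390.9,19,104.4); s=env.state(); print(s['ee_pos'],s['ee_rot'],s['time_s'],s['force'])"
```

```text
offset mm [1.000e-01 4.000e-01 1.089e+02] spin rad 0.002 dist 108.9
[491.40352402 390.70983378 127.94159133] [-1.79997924e+02 -2.73775968e-03  1.04514242e+02] 2.825 [-0.73507275  0.04957868  0.52013229]
```

Call:
{"name": "arm_command", "arguments": {"motion": [{"offset": [0,0,0.035],"spin": 0},{"offset": [0,0,0.035],"spin": 0},{"offset": [0,0,0.025],"spin": 0},{"offset": [0,0,0.014],"spin": 0},{"offset": [0,0,0],"spin": 0}]}}

```text
time_s: 3.45
ee_pos: [491.1, 390.5, 18.3]
ee_rot: [-179.9, 0.0, 104.4]
force: [0.8, 0.2, 0.3]
gripper_width: 79.8
gripper_force: 0.0
```

Call:
{"name": "arm_command", "arguments": {"motion": [{"offset": [0,0,0],"spin": 0},{"offset": [0,0,0],"spin": 0},{"offset": [0,0,0],"spin": 0},{"offset": [0,0,0],"spin": 0},{"offset": [0,0,0],"spin": 0}], "jaw": 0.03, "newtons": 15}}

```text
time_s: 4.08
ee_pos: [491.5, 390.7, 19.1]
ee_rot: [180.0, -0.0, 104.4]
force: [0.8, 0.3, -0.7]
gripper_width: 32.9
gripper_force: 0.0
```

Call:
{"name": "arm_command", "arguments": {"motion": [{"offset": [0,0,0],"spin": 0},{"offset": [0,0,0],"spin": 0},{"offset": [0,0,-0.02],"spin": 0},{"offset": [0,0,-0.03],"spin": 0},{"offset": [0,0,-0.03],"spin": 0}]}}

```text
time_s: 4.7
ee_pos: [491.3, 390.6, 99.6]
ee_rot: [-180.0, 0.0, 104.4]
force: [0.6, 1.1, -0.1]
gripper_width: 30.0
gripper_force: 0.0
```

```bash
python3 - <<'E'
from h import *
im,P=cloud('top'); cv2.imwrite('pics/g.png',cv2.resize(im[130:260,270:500],None,fx=3.4,fy=3.4))
b=np.load('board.npz'); yaw=float(b['yaw']); Rm=R.from_euler('z',yaw,degrees=True).as_matrix()[:2,:2]
s=env.state(); print(s['ee_pos'],s['ee_rot'],s['gripper_width'],s['gripper_force'])
# pre-push: block centre in board frame x = plate -x edge(5.5-40) -37.5-10
p=b['o']+Rm@[5.5-40-37.5-12,2.8]; print(p)
plan(p[0],p[1],100,yaw+180)
E
```

```text
[493.44566838 392.29305513 104.21449521] [ 1.79598931e+02 -1.77417931e-01  1.04382101e+02] 30.19176954142776 0.0
[430.83145122 141.68616774]
offset mm [-227.2 -122.9    4.2] spin rad -1.277 dist 258.3
```

View pics/g.png

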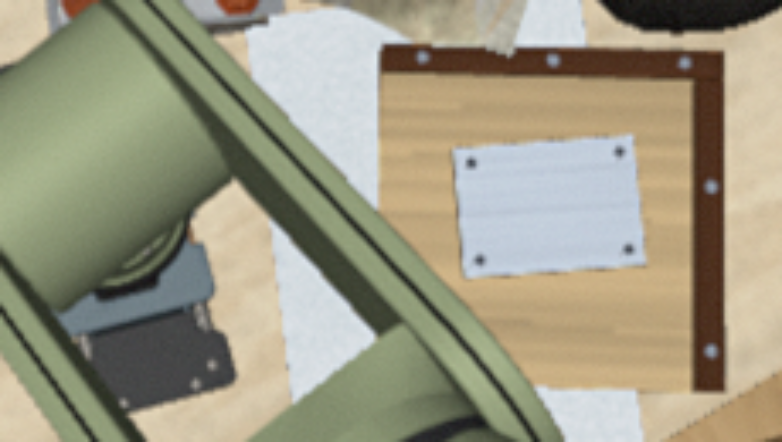

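Gripper closed to 30 mm with no force: the grasp missed. The top view is occluded by the arm (the plate is unmoved at (550,205) in the crop), so I'll look from the scene camera.

```bash
python3 - <<'E'
from h import *
im,P=cloud('scene'); cv2.imwrite('pics/s2.png',cv2.resize(im[120:300,230:430],None,fx=3,fy=3))
for x in env.boxes_of('scene','cork_block'): print(x)
for x in env.pinpoint('scene','cork_block'): print(x, P[int(x['location'][1]),int(x['location'][0])])
s=env.state(); print(s['ee_pos'],s['ee_rot'],s['gripper_width'],s['time_s'])
E
```

```text
{'bbox': [310.3, 208.8, 341.3, 231.9], 'score': 0.57}
{'location': [327.5, 228.8], 'score': 0.76} [472.75311725 425.21297652  14.17497363]
[491.34785535 390.67292085  98.92843338] [ 1.79978193e+02 -1.35309449e-02  1.04383595e+02] 29.912255959575592 4.9
```

View pics/s2.png

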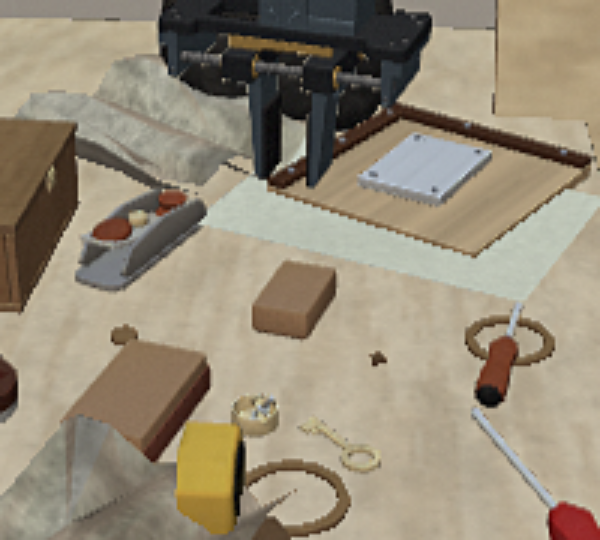

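```bash
python3 - <<'E'
from h import *
for n in ['top','scene']:
    c=env.camera_model(n); M=R.from_euler('xyz',c['rotation'],degrees=True).as_matrix()
    for p in [(491.8,390.9,13),(491.4,390.7,85),(522,140,22)]:
        q=M.T@(np.array(p)-c['eye']); print(n,p,q[:2]/q[2]*c['fx']+[c['cx'],c['cy']])
im,P=cloud('scene'); Z=P[...,2]
sub=np.zeros(Z.shape,bool); sub[140:185,310:345]=1
hs=cv2.cvtColor(im,cv2.COLOR_BGR2HSV); d=sub&(hs[...,2]<110)&(Z>70)
# fingertips
for l,r in((312,326),(328,345)):
    m=np.zeros_like(d); m[140:185,l:r]=1; m&=(hs[...,2]<110)&(Z>60)&(Z<130); print(m.sum(),np.nanmedian(P[m],0),np.nanpercentile(Z[m],2))
m=np.zeros_like(d); m[208:234,310:344]=1; m&=Z>18; print('cork',np.nanmedian(P[m],0), cv2.minAreaRect(P[m][:,:2].astype(np.float32)))
m=np.zeros_like(d); m[165:190,348:398]=1; m&=(Z>17)&(hs[...,1]<60); print('plate',np.nanmedian(P[m],0), cv2.minAreaRect(P[m][:,:2].astype(np.float32)))
print(env.state()['qpos'])
E
```

```text
top (491.8, 390.9, 13) [309.58871234 205.96736371]
top (491.4, 390.7, 85) [308.05645651 203.14992695]
top (522, 140, 22) [430.07552199 189.21948981]
scene (491.8, 390.9, 13) [328.37345221 219.56058468]
scene (491.4, 390.7, 85) [328.71046851 191.56912879]
scene (522, 140, 22) [370.88446611 174.0236052 ]
63 [507.08318305 402.07951878 121.28226188] 75.04967870689454
63 [470.59550858 393.27096083 121.27271984] 73.34648023583955
cork [488.5516869  398.42694351  25.45067785] ((492.2901916503906, 390.8747863769531), (45.10762023925781, 79.09815979003906), 15.367539405822754)
plate [517.40452558 145.77041133  21.89643518] ((520.0545654296875, 139.3972930908203), (82.17222595214844, 117.74037170410156), 2.940401077270508)
[3.74354814e+01 2.72015338e+01 9.06338681e+01 1.29845072e-03
 6.22561277e+01 2.30529180e+01]
```

```bash
python3 - <<'E'
from h import *
im,P=cloud('scene')
for u in (318,321,335,337):
  for v in range(160,190,3): print(u,v,P[v,u].round(0),im[v,u])
s=env.state(); print(s['ee_pos'],s['gripper_width'])
E
```

```text
318 160 [503. 415. 167.] [47 45 40]
318 163 [506. 411. 158.] [48 48 43]
318 166 [505. 412. 152.] [50 46 40]
318 169 [504. 413. 145.] [48 47 41]
318 172 [504. 413. 138.] [46 44 39]
318 175 [504. 414. 132.] [48 45 40]
318 178 [506. 411. 123.] [49 47 42]
318 181 [506. 411. 115.] [38 31 23]
318 184 [nan nan nan] [187 200 192]
318 187 [611. 259.   8.] [186 200 193]
321 160 [504. 402. 162.] [15 18 18]
321 163 [504. 403. 156.] [10  8  7]
321 166 [504. 402. 148.] [8 7 8]
321 169 [503. 404. 142.] [17 18 18]
321 172 [503. 404. 135.] [13 15 15]
321 175 [504. 403. 127.] [15 15 17]
321 178 [504. 403. 120.] [11 12 10]
321 181 [617. 236.  14.] [ 5 14 25]
321 184 [615. 240.   8.] [186 200 191]
321 187 [609. 249.   5.] [185 199 193]
335 160 [466. 406. 173.] [65 60 52]
335 163 [468. 403. 164.] [66 59 51]
335 166 [467. 404. 158.] [62 56 48]
335 169 [469. 401. 150.] [66 60 51]
335 172 [468. 402. 143.] [68 63 55]
335 175 [468. 402. 136.] [66 60 53]
335 178 [468. 402. 129.] [64 58 51]
335 181 [465. 406. 124.] [65 59 51]
335 184 [466. 406. 117.] [54 41 31]
335 187 [571. 240.  11.] [ 90 120 141]
337 160 [465. 400. 171.] [62 60 51]
337 163 [462. 404. 166.] [65 60 52]
337 166 [462. 404. 160.] [65 60 54]
337 169 [463. 402. 152.] [64 60 53]
337 172 [463. 403. 145.] [66 60 53]
337 175 [464. 400. 137.] [68 64 57]
337 178 [464. 400. 129.] [54 49 42]
337 181 [463. 401. 123.] [34 27 21]
337 184 [577. 222.  11.] [123 154 173]
337 187 [565. 241.  13.] [129 157 174]
[490.60987421 390.06581134  97.53175551] 29.81898827496305
```

```bash
python3 - <<'E'
from h import *
z=np.load('scene.npz');im=z['im'];P=z['P']
# at start TCP (173,548,198)
for u in (417,424,430,463,468):
  c=[(v,P[v,u].round()) for v in range(190,226) if np.hypot(*(P[v,u,:2]-[173,548]))<90 and im[v,u].max()<110]
  print(u,c[-2:])
s=env.state(); print(s['time_s'],s['ee_pos'],s['ee_rot'])
E
```

```text
417 [(216, array([194., 599., 218.])), (217, array([194., 597., 215.]))]
424 [(220, array([181., 603., 217.])), (221, array([182., 600., 213.]))]
430 [(221, array([172., 602., 217.])), (222, array([172., 600., 214.]))]
463 [(200, array([155., 508., 216.])), (201, array([156., 507., 214.]))]
468 [(202, array([146., 510., 216.])), (203, array([145., 512., 215.]))]
5.0 [490.60987421 390.06581134  97.53175551] [-1.79861702e+02  5.60977435e-02  1.04379814e+02]
```

The camera puts the fingertips 16 mm above the reported TCP at two separate poses, where the spec says 14 mm ahead. I'll go by what the camera shows, descend in steps and check as I go.

Call:
{"name": "arm_command", "arguments": {"motion": [{"offset": [0,0,0],"spin": 0},{"offset": [0,0,0],"spin": 0},{"offset": [0,0,0],"spin": 0},{"offset": [0,0,0.02],"spin": 0},{"offset": [0,0,0.02],"spin": 0}], "jaw": 0.08}}

```text
time_s: 5.62
ee_pos: [491.6, 390.9, 58.7]
ee_rot: [180.0, -0.0, 104.4]
force: [0.2, -0.3, 0.4]
gripper_width: 77.1
gripper_force: 0.0
```

Call:
{"name": "arm_command", "arguments": {"motion": [{"offset": [0,0,0.02],"spin": 0},{"offset": [0,0,0.02],"spin": 0},{"offset": [0,0,0.012],"spin": 0},{"offset": [0,0,0.006],"spin": 0},{"offset": [0,0,0],"spin": 0}]}}

```text
time_s: 6.25
ee_pos: [491.5, 390.8, 1.0]
ee_rot: [180.0, -0.0, 104.4]
force: [0.5, 0.0, 0.3]
gripper_width: 80.1
gripper_force: 0.0
```

```bash
python3 - <<'E'
from h import *
im,P=cloud('scene'); cv2.imwrite('pics/s3.png',cv2.resize(im[150:250,270:390],None,fx=5,fy=5))
m=(im.max(-1)<75)&(np.hypot(P[...,0]-491,P[...,1]-391)<75)
print(m.sum(),np.nanpercentile(P[...,2][m],[0,1,2,5,10]))
s=env.state(); print(s['ee_pos'],s['force'])
E
```

```text
4015 [ 1.50397553 21.79981622 28.19874074 48.2456861  76.16664427]
[491.72377616 390.95840022   1.37507858] [ 0.32051578 -0.27942949  0.6766908 ]
```

View pics/s3.png

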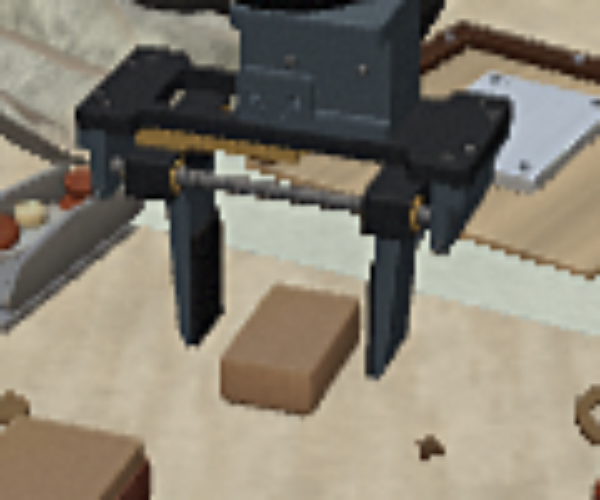

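The picture shows the fingers straddling the block, with tips near (195,342) and (375,375) still about 16 mm above the bench. That confirms the offset, so I'll go 11 mm lower and grip.

Call:
{"name": "arm_command", "arguments": {"motion": [{"offset": [0,0,0.006],"spin": 0},{"offset": [0,0,0.005],"spin": 0},{"offset": [0,0,0],"spin": 0}]}}

```text
time_s: 6.68
ee_pos: [491.1, 390.5, -10.5]
ee_rot: [-180.0, 0.0, 104.4]
force: [-0.4, -0.3, -0.3]
gripper_width: 80.1
gripper_force: 0.0
```

Call:
{"name": "arm_command", "arguments": {"motion": [{"offset": [0,0,0],"spin": 0},{"offset": [0,0,0],"spin": 0},{"offset": [0,0,0],"spin": 0},{"offset": [0,0,0],"spin": 0},{"offset": [0,0,0],"spin": 0}], "jaw": 0.03, "newtons": 15}}

```text
time_s: 7.3
ee_pos: [491.5, 390.8, -9.9]
ee_rot: [180.0, -0.0, 104.4]
force: [-0.2, 0.3, 1.4]
gripper_width: 45.1
gripper_force: 15.0
```

Call:
{"name": "arm_command", "arguments": {"motion": [{"offset": [0,0,-0.02],"spin": 0},{"offset": [0,0,-0.03],"spin": 0},{"offset": [0,0,-0.02],"spin": 0}]}}

```text
time_s: 7.68
ee_pos: [491.7, 390.9, 61.2]
ee_rot: [179.9, -0.0, 104.4]
force: [1.4, 1.0, -0.4]
gripper_width: 44.9
gripper_force: 15.0
```

Call:
{"name": "arm_command", "arguments": {"motion": [{"offset": [-0.0453,-0.0242,0],"spin": 0},{"offset": [-0.0453,-0.0242,0],"spin": 0},{"offset": [-0.0453,-0.0242,0],"spin": 0},{"offset": [-0.0453,-0.0242,0],"spin": 0},{"offset": [-0.0453,-0.0242,0],"spin": 0}]}}

```text
time_s: 8.3
ee_pos: [429.9, 139.8, 60.1]
ee_rot: [180.0, 0.0, 104.4]
force: [1.0, -0.6, -0.4]
gripper_width: 45.3
gripper_force: 15.0
```

Call:
{"name": "arm_command", "arguments": {"motion": [{"offset": [0,0,0],"spin": -0.16},{"offset": [0,0,0],"spin": -0.16},{"offset": [0,0,0],"spin": -0.16},{"offset": [0,0,0],"spin": -0.16},{"offset": [0,0,0],"spin": -0.16}]}}

```text
time_s: 8.93
ee_pos: [430.4, 141.2, 60.0]
ee_rot: [180.0, -0.0, 150.5]
force: [0.2, -0.1, -0.7]
gripper_width: 45.3
gripper_force: 15.0
```

Call:
{"name": "arm_command", "arguments": {"motion": [{"offset": [0,0,0],"spin": -0.16},{"offset": [0,0,0],"spin": -0.16},{"offset": [0,0,0],"spin": -0.157},{"offset": [0,0,0],"spin": 0},{"offset": [0,0,0],"spin": 0}]}}

```text
time_s: 9.55
ee_pos: [430.4, 141.2, 60.0]
ee_rot: [180.0, 0.0, 177.4]
force: [0.1, -0.3, -0.0]
gripper_width: 44.9
gripper_force: 15.0
```

```bash
python3 - <<'E'
from h import *
s=env.state(); print(s['time_s'],s['ee_pos'],s['ee_rot'],s['gripper_width'],s['gripper_force'])
plan(430.8,141.7,4,177.53)
E
```

```text
9.55 [430.42824795 141.23559345  59.96869972] [1.79994066e+02 1.12580108e-03 1.77420677e+02] 44.91326005773067 14.999965131282806
offset mm [-0.4  0.5 56. ] spin rad -0.002 dist 56.0
```

Call:
{"name": "arm_command", "arguments": {"motion": [{"offset": [0,0,0.025],"spin": 0},{"offset": [0,0,0.02],"spin": 0},{"offset": [0,0,0.0105],"spin": 0},{"offset": [0,0,0],"spin": 0}]}}

```text
time_s: 10.05
ee_pos: [430.2, 141.2, 4.0]
ee_rot: [-180.0, -0.1, 177.5]
force: [-0.3, -0.7, -0.3]
gripper_width: 44.7
gripper_force: 15.0
```

Call:
{"name": "arm_command", "arguments": {"motion": [{"offset": [-0.005,0,0],"spin": 0},{"offset": [-0.005,0,0],"spin": 0},{"offset": [-0.005,0,0],"spin": 0},{"offset": [-0.005,0,0],"spin": 0},{"offset": [-0.005,0,0],"spin": 0}]}}

```text
time_s: 10.68
ee_pos: [455.7, 140.2, 4.5]
ee_rot: [180.0, -0.0, 177.5]
force: [-2.0, -0.7, 0.4]
gripper_width: 45.0
gripper_force: 15.0
```

Call:
{"name": "arm_command", "arguments": {"motion": [{"offset": [-0.005,0,0],"spin": 0},{"offset": [-0.005,0,0],"spin": 0},{"offset": [-0.005,0,0],"spin": 0},{"offset": [-0.004,0,0],"spin": 0},{"offset": [-0.003,0,0],"spin": 0}]}}

```text
time_s: 11.3
ee_pos: [477.7, 139.2, 4.4]
ee_rot: [180.0, -0.0, 177.5]
force: [-1.5, 0.4, -0.7]
gripper_width: 44.8
gripper_force: 15.0
```

```bash
cat > look.py <<'E'
from h import *
im,P=cloud('scene'); b=np.load('board.npz'); yaw=float(b['yaw']); Rm=R.from_euler('z',yaw,degrees=True).as_matrix()[:2,:2]
def find(im,n):
    hsv=cv2.cvtColor(im,cv2.COLOR_BGR2HSV).astype(int); g=cv2.resize(im,None,fx=1,fy=1); return hsv
s=env.state(); print(s['time_s'],s['ee_pos'],s['ee_rot'],s['force'],s['gripper_width'])
print('TCP in board',Rm.T@(s['ee_pos'][:2]-b['o']))
hsv=find(im,0); L=(P[...,:2]-b['o'])@Rm
m=(hsv[...,1]<60)&(hsv[...,2]>110)&(P[...,2]>15)&(P[...,2]<29)&(abs(L)<92).all(-1)
m=cv2.morphologyEx(m.astype(np.uint8),cv2.MORPH_OPEN,np.ones((2,2)))>0
if m.sum()>50:
    p=L[m]; r=cv2.minAreaRect(p.astype(np.float32)); print('plate(scene) in board',r,'range',np.percentile(p,[1,99],axis=0).round(1).tolist())
E
python3 look.py; python3 - <<'E'
import cv2
from h import *
cv2.imwrite('pics/s4.png',cv2.resize(cloud('scene')[0][130:220,290:430],None,fx=5,fy=5))
E
```

```text
11.35 [478.17903815 139.27212697   4.44297857] [1.79987903e+02 3.90341174e-02 1.77547554e+02] [ 0.51267654 -1.30240466 -0.25065919] 44.94927194013431
TCP in board [-36.59234446   2.43152069]
plate(scene) in board ((30.7296199798584, 4.154914855957031), (55.035728454589844, 117.60107421875), 34.643985748291016) range [[nan, nan], [nan, nan]]
```

View pics/s4.png

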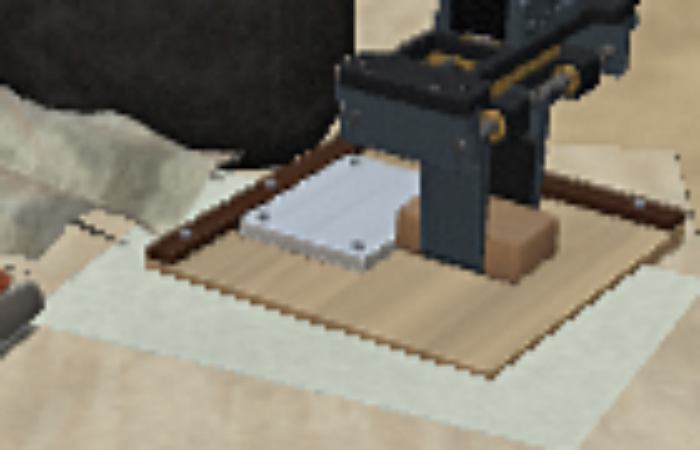

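The plate has squared up against the block and is about 6 mm from the far fence. I'll press on gently while watching the force.

Call:
{"name": "arm_command", "arguments": {"motion": [{"offset": [-0.002,0,0],"spin": 0},{"offset": [-0.002,0,0],"spin": 0},{"offset": [-0.001,0,0],"spin": 0},{"offset": [0,0,0],"spin": 0}]}}

```text
time_s: 11.9
ee_pos: [482.6, 139.0, 4.5]
ee_rot: [180.0, 0.0, 177.5]
force: [-0.9, 0.6, -0.3]
gripper_width: 45.0
gripper_force: 15.0
```

Call:
{"name": "arm_command", "arguments": {"motion": [{"offset": [-0.001,0,0],"spin": 0},{"offset": [-0.001,0,0],"spin": 0},{"offset": [0,0,0],"spin": 0}]}}

```text
time_s: 12.28
ee_pos: [483.1, 138.9, 4.3]
ee_rot: [-180.0, -0.1, 177.5]
force: [-4.2, 0.2, 2.1]
gripper_width: 44.6
gripper_force: 15.0
```

Call:
{"name": "arm_command", "arguments": {"motion": [{"offset": [0.008,0,0],"spin": 0},{"offset": [0.01,0,0],"spin": 0},{"offset": [0,0,-0.025],"spin": 0},{"offset": [0,0,-0.03],"spin": 0},{"offset": [0,0,0],"spin": 0}]}}

```text
time_s: 12.9
ee_pos: [468.1, 140.2, 61.4]
ee_rot: [179.9, 0.3, 177.6]
force: [0.6, 0.5, -1.3]
gripper_width: 44.9
gripper_force: 15.0
```

```bash
python3 - <<'E'
from h import *
b=np.load('board.npz'); Rm=R.from_euler('z',float(b['yaw']),degrees=True).as_matrix()[:2,:2]
p=b['o']+Rm@[42,109]; print(p); plan(p[0],p[1],59.5,87.53)
E
python3 look.py
```

```text
[561.29718742 242.34962526]
offset mm [-88.8 106.    1.9] spin rad 1.571 dist 138.3
12.95 [466.89688435 139.86919039  60.10584057] [1.79955017e+02 1.50970875e-01 1.77554418e+02] [ 0.08041658  0.25236491 -1.6193428 ] 44.845002224169654
TCP in board [-47.88975402   2.54114   ]
plate(scene) in board ((44.77328872680664, -0.329071044921875), (78.53286743164062, 118.886474609375), 1.6626802682876587) range [[nan, nan], [nan, nan]]
```

Call:
{"name": "arm_command", "arguments": {"motion": [{"offset": [-0.018,0.0213,0],"spin": 0},{"offset": [-0.018,0.0213,0],"spin": 0},{"offset": [-0.018,0.0213,0],"spin": 0},{"offset": [-0.018,0.0213,0],"spin": 0},{"offset": [-0.018,0.0213,0],"spin": 0}]}}

```text
time_s: 13.58
ee_pos: [560.5, 242.6, 57.7]
ee_rot: [-179.9, -0.1, 177.6]
force: [0.1, -0.1, -0.4]
gripper_width: 45.1
gripper_force: 15.0
```

Call:
{"name": "arm_command", "arguments": {"motion": [{"offset": [0,0,0],"spin": 0.157},{"offset": [0,0,0],"spin": 0.157},{"offset": [0,0,0],"spin": 0.157},{"offset": [0,0,0],"spin": 0.157},{"offset": [0,0,0],"spin": 0.157}]}}

```text
time_s: 14.2
ee_pos: [559.9, 241.9, 57.6]
ee_rot: [-179.9, -0.1, 132.3]
force: [-0.6, -0.7, -0.2]
gripper_width: 45.3
gripper_force: 15.0
```

Call:
{"name": "arm_command", "arguments": {"motion": [{"offset": [0,0,0],"spin": 0.157},{"offset": [0,0,0],"spin": 0.157},{"offset": [0,0,0],"spin": 0.157},{"offset": [0,0,0],"spin": 0.157},{"offset": [0,0,0],"spin": 0.157}]}}

```text
time_s: 14.82
ee_pos: [559.9, 241.8, 57.6]
ee_rot: [-179.9, 0.1, 87.3]
force: [-0.5, -0.2, -0.1]
gripper_width: 45.2
gripper_force: 15.0
```

Call:
{"name": "arm_command", "arguments": {"motion": [{"offset": [0,0,0],"spin": 0},{"offset": [0,0,0],"spin": 0}]}}

```text
time_s: 15.08
ee_pos: [560.4, 242.1, 58.6]
ee_rot: [-179.9, 0.0, 87.7]
force: [-0.3, 0.0, -1.0]
gripper_width: 45.3
gripper_force: 15.0
```

```bash
python3 look.py; python3 -c "
from h import *
plan(561.3,242.3,4.5,87.53)"
```

```text
15.125 [560.5701603  242.11762964  58.81511424] [-1.79951444e+02  2.17864839e-02  8.76945686e+01] [-0.05283525  0.24721533 -0.3635049 ] 44.86380339239884
TCP in board [ 41.28366211 108.73684524]
plate(scene) in board ((31.04334831237793, 3.1109237670898438), (76.04549407958984, 117.90265655517578), 12.863016128540039) range [[nan, nan], [nan, nan]]
offset mm [ 0.2  0.7 54.3] spin rad 0.003 dist 54.3
```

Call:
{"name": "arm_command", "arguments": {"motion": [{"offset": [0,0,0.025],"spin": 0},{"offset": [0,0,0.02],"spin": 0},{"offset": [0,0,0.009],"spin": 0},{"offset": [0,0,0],"spin": 0}]}}

```text
time_s: 15.62
ee_pos: [560.6, 242.2, 5.0]
ee_rot: [-179.9, 0.0, 87.6]
force: [0.4, -0.9, -0.9]
gripper_width: 44.8
gripper_force: 15.0
```

Call:
{"name": "arm_command", "arguments": {"motion": [{"offset": [-0.005,0,0],"spin": 0},{"offset": [-0.005,0,0],"spin": 0},{"offset": [-0.005,0,0],"spin": 0},{"offset": [-0.005,0,0],"spin": 0},{"offset": [-0.005,0,0],"spin": 0}]}}

```text
time_s: 16.25
ee_pos: [560.1, 217.5, 5.8]
ee_rot: [180.0, -0.1, 87.6]
force: [-0.1, 2.5, 0.2]
gripper_width: 44.9
gripper_force: 15.0
```

Call:
{"name": "arm_command", "arguments": {"motion": [{"offset": [-0.004,0,0],"spin": 0},{"offset": [-0.004,0,0],"spin": 0},{"offset": [-0.004,0,0],"spin": 0},{"offset": [-0.004,0,0],"spin": 0},{"offset": [-0.002,0,0],"spin": 0}]}}

```text
time_s: 16.88
ee_pos: [559.1, 199.0, 5.4]
ee_rot: [180.0, 0.0, 87.6]
force: [-0.4, 2.7, 0.4]
gripper_width: 45.1
gripper_force: 15.0
```

```bash
python3 look.py
```

```text
16.925 [559.08126025 198.76446319   5.39335216] [-1.79998186e+02  1.97342189e-02  8.75954109e+01] [ 0.56291539  0.94657519 -0.83676213] 44.99598781349097
TCP in board [41.6670801  65.35981382]
plate(scene) in board ((-2.523819923400879, 11.21881103515625), (65.32267761230469, 191.74696350097656), 26.910158157348633) range [[-7.3, -77.7], [59.8, 53.3]]
```

Call:
{"name": "arm_command", "arguments": {"motion": [{"offset": [-0.002,0,0],"spin": 0},{"offset": [-0.001,0,0],"spin": 0},{"offset": [-0.001,0,0],"spin": 0},{"offset": [0,0,0],"spin": 0}]}}

```text
time_s: 17.42
ee_pos: [559.1, 195.9, 5.4]
ee_rot: [180.0, -0.1, 87.6]
force: [1.2, 5.1, -0.5]
gripper_width: 45.1
gripper_force: 15.0
```

Call:
{"name": "arm_command", "arguments": {"motion": [{"offset": [-0.001,0,0],"spin": 0},{"offset": [-0.001,0,0],"spin": 0},{"offset": [0,0,0],"spin": 0}]}}

```text
time_s: 17.8
ee_pos: [559.2, 195.8, 5.7]
ee_rot: [179.9, -0.2, 87.5]
force: [0.7, 10.4, -0.7]
gripper_width: 45.0
gripper_force: 15.0
```

Stalled at 10 N, so the plate is seated. I'll back off, lift, and carry the block to its old spot.

Call:
{"name": "arm_command", "arguments": {"motion": [{"offset": [0.01,0,0],"spin": 0},{"offset": [0.01,0,0],"spin": 0},{"offset": [0.01,0,-0.02],"spin": 0},{"offset": [0.01,0,-0.03],"spin": 0},{"offset": [0.03,0,0],"spin": 0}]}}

```text
time_s: 18.42
ee_pos: [563.4, 263.3, 57.9]
ee_rot: [179.8, -0.0, 87.5]
force: [-0.2, 0.9, -0.6]
gripper_width: 45.0
gripper_force: 15.0
```

Call:
{"name": "arm_command", "arguments": {"motion": [{"offset": [0.031,-0.018,0],"spin": 0},{"offset": [0.031,-0.019,0],"spin": 0},{"offset": [0.031,-0.019,0],"spin": 0},{"offset": [0.031,-0.019,0],"spin": 0},{"offset": [0,0,0],"spin": 0}]}}

```text
time_s: 19.05
ee_pos: [490.7, 392.0, 55.2]
ee_rot: [-180.0, 0.0, 87.8]
force: [-0.0, -0.7, -0.2]
gripper_width: 44.7
gripper_force: 15.0
```

```bash
python3 look.py; python3 - <<'E'
from h import *
im,P=cloud('top'); b=np.load('board.npz'); yaw=float(b['yaw']); Rm=R.from_euler('z',yaw,degrees=True).as_matrix()[:2,:2]
m=seg(im,385,140,480,245,lambda h:(h[...,1]<60)&(h[...,2]>120)); r=prect(m,22)
print('plate top in board',Rm.T@(np.array(r[0])-b['o']),r[1],r[2]-yaw,m.sum())
E
```

```text
19.1 [491.37530943 390.76539362  55.17009214] [-1.79992950e+02  7.55624510e-02  8.77420898e+01] [ 0.35691168 -0.41093515 -0.16430747] 44.58105692697154
TCP in board [-34.26170444 254.25997988]
plate(scene) in board ((19.359302520751953, -26.752059936523438), (43.91097640991211, 111.20285034179688), 11.711098670959473) range [[6.2, -84.1], [44.3, 28.2]]
plate top in board [ 46.80963776 -29.6044663 ] (110.8799057006836, 81.89154052734375) 89.89295626289193 2086
```

Plate sits at (46.8, −29.6) mm with yaw aligned, so it's seated. Lowering the block and releasing.

Call:
{"name": "arm_command", "arguments": {"motion": [{"offset": [0,0,0.03],"spin": 0},{"offset": [0,0,0.02],"spin": 0},{"offset": [0,0,0.01],"spin": 0},{"offset": [0,0,0.004],"spin": 0},{"offset": [0,0,0],"spin": 0}]}}

```text
time_s: 19.77
ee_pos: [492.6, 390.2, -8.2]
ee_rot: [180.0, -0.0, 87.6]
force: [0.0, -0.9, -0.5]
gripper_width: 45.0
gripper_force: 15.0
```

Call:
{"name": "arm_command", "arguments": {"motion": [{"offset": [0,0,0.001],"spin": 0},{"offset": [0,0,0],"spin": 0},{"offset": [0,0,0],"spin": 0}]}}

```text
time_s: 20.15
ee_pos: [492.2, 390.5, -9.2]
ee_rot: [180.0, -0.0, 87.6]
force: [-0.6, -0.6, -1.3]
gripper_width: 44.7
gripper_force: 15.0
```

Call:
{"name": "arm_command", "arguments": {"motion": [{"offset": [0,0,0],"spin": 0},{"offset": [0,0,0],"spin": 0},{"offset": [0,0,0],"spin": 0},{"offset": [0,0,0],"spin": 0},{"offset": [0,0,0],"spin": 0}], "jaw": 0.075}}

```text
time_s: 20.78
ee_pos: [492.0, 390.3, -9.6]
ee_rot: [-180.0, -0.0, 87.6]
force: [1.0, 0.4, 0.4]
gripper_width: 74.7
gripper_force: 0.0
```

Call:
{"name": "arm_command", "arguments": {"motion": [{"offset": [0,0,-0.02],"spin": 0},{"offset": [0,0,-0.04],"spin": 0},{"offset": [0,0,-0.05],"spin": 0},{"offset": [0,0,0],"spin": 0},{"offset": [0,0,0],"spin": 0}]}}

```text
time_s: 21.4
ee_pos: [491.6, 389.9, 99.9]
ee_rot: [-180.0, 0.0, 87.6]
force: [-0.5, 0.3, 1.0]
gripper_width: 75.1
gripper_force: 0.0
```

```bash
python3 - <<'E'
from h import *
im,P=cloud('scene'); cv2.imwrite('pics/s5.png',cv2.resize(im[110:300,230:430],None,fx=3,fy=3))
m=np.zeros(P.shape[:2],bool); m[205:236,305:350]=1; m&=(P[...,2]>18)&(P[...,2]<40); print(cv2.minAreaRect(P[m][:,:2].astype(np.float32)),np.nanmedian(P[m][:,2]))
print(env.state()['time_s'],env.state()['gripper_width'])
E
```

```text
((491.0998229980469, 391.97698974609375), (79.11138153076172, 47.95404052734375), 84.34233856201172) 25.431902267984526
21.45 75.21186023481454
```

View pics/s5.png

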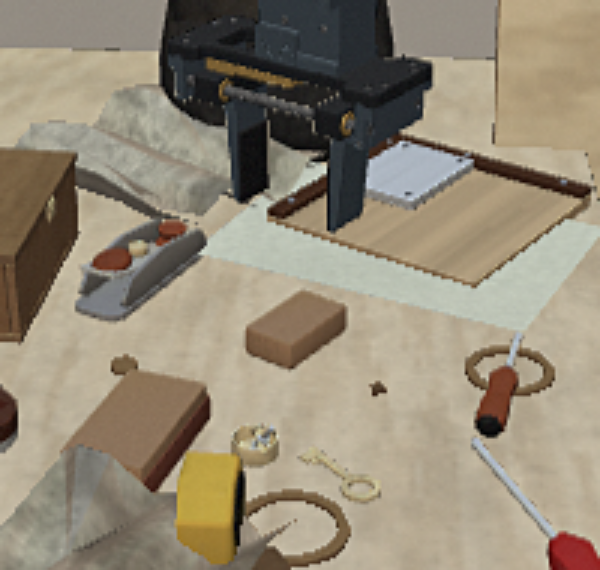

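The cork block lies flat on the bench at (297,328) in the crop. The plate is in the corner around (415,172), and the gripper is clear of everything.

```bash
python3 -c "
from workcell import env
print(env.job_done())"
```

```text
the job is handed in; nothing more can be done
None
```

I handed the job in at about 21 s. By camera, the plate is in the corner at (46.8, −29.6) mm in the board's frame, within 3 mm of its seated place; the cork block lies flat on the bench, off the board, and no verdict came back.

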